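Pack the touch-up ink kit

TASK

Pack the touch-up kit: seat the teal, orange and yellow ink jars upright in the foam wells ringed in their own colours, and lay the blue-handled brush across the middle of its notched wooden rest. Then shut the case's lid all the way down. Leave the black jar and the spring clamp where they are.

Things in the scene. Friction and masses are not known exactly. Their poses are not given: they have to be found in the camera images.
- jar_teal_mid (a point): Screw-lid ink jar, teal ink showing in its side band, black lid with a dab of teal ink on top; body 55 mm across, 55 mm tall, loose, upright, 0.16 kg. Point: its centre, half-way up. z up; it is round, so its yaw does not matter.
- jar_orange_mid (a point): Screw-lid ink jar, orange ink showing in its side band, black lid with a dab of orange ink on top; body 51 mm across, 46 mm tall, loose, upright, 0.16 kg. Point: its centre, half-way up. z up; it is round, so its yaw does not matter.
- jar_yellow_mid (a point): Screw-lid ink jar, yellow ink showing in its side band, black lid with a dab of yellow ink on top; body 47 mm across, 42 mm tall, loose, upright, 0.16 kg. Point: its centre, half-way up. z up; it is round, so its yaw does not matter.
- brush_mid (a point): Flat brush, dark blue handle, green bristles, lying loose: 178 long, 31 wide at the bristles, 12 mm thick, 0.03 kg. Point: half-way along, 6 mm above its underside. y runs along it from bristles to handle end, z up. The flat pale metal ferrule, 30 mm wide with parallel sides, lies 20 to 46 mm from this point along -y: grip it there, across y (the tapered handle slips).
- well_teal: Dark foam block 86x90x28 mm, fixed in the plywood case, with a round well 67 mm wide ringed in teal. Origin: on the well's axis at the block's underside, 5 mm above the bench; block top 28 and well floor 3 mm above it, so the seated jar's centre is 30.5 and its top 58 mm above it, 4 mm under the case rim. x away from the robot to the hinge, y along the row of wells (92 mm apart), z up.
- well_orange: Dark foam block 86x90x28 mm, fixed in the plywood case, with a round well 63 mm wide ringed in orange. Origin: on the well's axis at the block's underside, 5 mm above the bench; block top 28 and well floor 12 mm above it, so the seated jar's centre is 35 and its top 58 mm above it, 4 mm under the case rim. x away from the robot to the hinge, y along the row of wells (92 mm apart), z up.
- well_yellow: Dark foam block 86x90x28 mm, fixed in the plywood case, with a round well 59 mm wide ringed in yellow. Origin: on the well's axis at the block's underside, 5 mm above the bench; block top 28 and well floor 16 mm above it, so the seated jar's centre is 37 and its top 58 mm above it, 4 mm under the case rim. x away from the robot to the hinge, y along the row of wells (92 mm apart), z up.
- brush_rest: Wooden rest fixed in the near side of the case: two ribs 136 mm apart along y, each with a 46 mm notch; the brush lies along y, either way round. Origin: centre of its underside, 5 mm above the bench; x to the hinge, z up. Notch floors 34, rib tops 48, laid brush mid-point 40 mm above it; open between the ribs. Case 183 (x) by 306 (y), rim 67 mm above the bench; front wall inside at x = -42 mm.
- lid (a joint): Angle of the plywood case's lid (rad): 0 shut, about 1.9 standing open and leaning away from the robot, 2.1 at most. The hinge axis is at x = +136 mm of the brush rest, 67 mm above the bench, parallel to its y. A friction hinge: it stays at any angle; 1 to 3 N at the free edge moves it. Push it from behind over to the robot and down.
- lid_edge (a point): Point on the lid's outer face (the top, when shut), half-way along, 8 mm in from its free edge, 175 mm from the hinge axis. Lid 183x306x8 mm with a 60 mm wide steel tab standing out 16 mm past the free edge. x along the lid to the hinge, y along the hinge, z out of the outer face: up when shut, away from the robot when open. Shut, this point is 75 mm above the bench.
- jar_black_mid (a point): Bystander: ink jar with black ink and plain black lid, 55 mm across and tall, loose. Point: its centre. Leave it.
- clamp_mid (a point): Bystander: orange and black spring clamp, 104 x 47 x 16 mm, loose on the bench. Point: its middle. Leave it.
Mind the look-alikes: they are no part of the job. What is shaped like the part that bears brush_mid but red is not meant. Leave any red look-alike of the part that bears jar_yellow_mid alone.

How it is judged:
On the way:
1. all three jars are seated in their own wells and the brush lies in its rest (horizontal distance between jar_teal_mid and well_teal below 0.012 m and angle between each of jar_teal_mid, jar_orange_mid, jar_yellow_mid's own z axis and vertical below 0.12 rad and z of jar_teal_mid in the frame of well_teal between 0.0265 and 0.0345 m and horizontal distance between jar_orange_mid and well_orange below 0.012 m and z of jar_orange_mid in the frame of well_orange between 0.031 and 0.039 m and horizontal distance between jar_yellow_mid and well_yellow below 0.012 m and z of jar_yellow_mid in the frame of well_yellow between 0.033 and 0.041 m and x of brush_mid in the frame of brush_rest between -0.015 and 0.015 m and y of brush_mid in the frame of brush_rest between -0.02 and 0.02 m and z of brush_mid in the frame of brush_rest between 0.036 and 0.044 m and angle between the y axis of brush_mid and the y axis of brush_rest, either way round below 0.2 rad), for 0.2 s.
At the end, for the whole second after the job is handed in: Each jar upright on the floor of the well of its own colour (12 mm from the axis, 4 mm in height, 7 degrees); the brush in both notches of its rest (middle within 15 mm across, 20 mm along, 4 mm in height, 0.2 rad); the lid shut (within 0.04 rad) (all of step 1 and value of joint lid below 0.04 rad); the robot touches nothing.
It fails at once if the black jar is pushed away (30 mm) (distance of jar_black_mid from where it was at the start of the episode above 0.03 m).
It fails at once if the spring clamp is pushed away (30 mm) (distance of clamp_mid from where it was at the start of the episode above 0.03 m).
It also fails if it takes over 131 s, if anything falls off the work surface, if the arm or the gripper's body presses on something with over 40 N, if the wrist force passes 120 N, or if a joint passes its speed limit or range.

ROBOT

A 7-joint arm with a two-finger parallel gripper is mounted at the origin on a cart in front of the work surface, level with it; the furniture and walls round the work are solid. World frame = base frame: x ahead of the robot, y to its left, z up, the work surface at z = 0. Lengths are in m, angles in rad, forces in N, time in s.
With the tool pointing down it reaches from about 0.35 to 0.9 m from the base axis. Payload 8.1 kg.
Tool frame: the origin (TCP) lies at the very end of the fingers, on their centre line; the grasp point (between the pads) lies 19 mm behind it; z points along the fingers, y is the line along which they close (so a half turn about z gives the same grasp; the last joint's range is limited). The gripper opens to 92 mm and grips with 3 to 60 N. Pads are 19 mm wide; open, the fingers measure 130 mm over their backs; the gripper's body (75 mm by 190 mm) begins 47 mm behind the grasp point.
Start: joints at [1.058, 0.434, 0.025, 1.573, -0.012, 1.134, -0.075], TCP at [0.249, -0.573, 0.227] pointing down, gripper open.
Joint ranges: [-2.62, 2.62], [-0.44, 2.09], [-1.27, 1.32], [0.08, 2.57], [-1.32, 4.46], [0.12, 2], [-2.74, 2.74]. Speed limits (rad/s): [2.22, 2.22, 3.01, 3.01, 3.14, 3.14, 3.14].

INTERFACE

Orientations are given as a rotation vector (axis times angle).
In Python, from cell import arm gives the robot as it stands.
- The arm moves only by the tool jog_arm, never from a script. Its argument "rows" is a list of rows, each a list of 3 entries, a list of its own where there are three numbers: the shift along the world's x, y, z in cm, then the turn, a rotation vector about the world's x, y, z in degrees, then the opening, from 0 (shut) to 1 (fully open). A call has 1 to 8 rows; each row is the pose to reach, as a shift and turn from the pose commanded when the call began; what a row does not reach only later rows make up. A row lasts 1/8 s, in which the tool goes at most 62.5 mm and 10.7 degrees, less where a joint would pass 70% of its speed; a pose out of reach is approached as far as the arm can. A call with a gripper value outside its range is refused whole. The fingers move at their own pace and stop on an object; "newtons" is the grip in N (left out, the last holds). Time passes only in rows, so rows that repeat a pose let the fingers close. It gives the time, the measured TCP pose, the force, the opening and the grip force at its end, in the units of the state.
- arm.observe(): the state, without advancing time (a new reading comes with each control period).
- arm.get_image(name): name is "side" or "top" or "wrist"; returns a dict with "img" (420x560x3 uint8, red, green, blue), "depth" (420x560 float32, m along the optical axis (not along the pixel's ray), 0 where there is no reading), "fx", "fy", "cx", "cy" (pixels), "rvec" (rotation vector, rad) and "tvec" (3), from world to camera coordinates, as OpenCV has them; the wrist camera has in their place "mount" (4x4, takes a point from camera to tool coordinates, whose origin is the TCP and whose axes are the flange's). Camera axes: x right, y down, z forward; pixel columns grow to the right and rows downward; lengths in m; the calibration is good to about 2 mm. A picture is of the moment at which its call begins: read the wrist's pose just before it.
- arm.sign_off(): hands the job in; it is judged then, once.
The state is a dict: "clock": time; "joints": joint angles; "dq": joint speeds; "joint_efforts": joint torques, N m; "position": TCP position; "ee_rot": TCP orientation; "force": force on the tool from outside, world axes, zero at the start; "ft_torque": the same for the moment, N m; "width": opening from 0.0 (shut) to 1.0 (fully open); "gripper_force": force on a finger pad.
Only numpy, scipy, OpenCV 4.12 (cv2) and the standard library are available. Lean on these libraries where they do the work, as an engineer would, in place of code of your own. Each camera call takes 0.05 s, during which the arm holds its last target. There are 200 camera calls.

## Working session

There is one attempt and no reset: what is moved stays moved. The work goes in short steps, Python scripts to look and compute and a tool call to move; the robot and the scene stay as the last step left them, time stands still between calls to the robot, and variables do not carry over. Pictures are saved under pics/ and viewed, at most 14 in all, crops included, and the job is handed in when it is done.

Besides the shell and the picture viewer there is one more tool, called after ">>>" as name(argument=value, ...), one argument or row to a line, values as JSON. jog_arm: Moves the arm, as the interface text tells. Its arguments: {"type":"object","properties":{"rows":{"type":"array","items":{"type":"array"}},"newtons":{"type":"number"}},"required":["rows"]}

```bash
mkdir -p pics; ls
python3 - <<'E'
from cell import arm
import cv2,numpy as np,pickle
d={}
print(arm.observe())
for n in("side","top"):
    r=arm.get_image(n); d[n]=r; cv2.imwrite(f"pics/{n}0.png",r["img"][:,:,::-1])
    R=cv2.Rodrigues(np.array(r["rvec"]))[0]; print(n,-R.T@np.array(r["tvec"]).ravel(),R[2],r["fx"])
pickle.dump(d,open("d0.pkl","wb"))
E
```

```text
pics
{'clock': 0.0, 'joints': array([ 1.058415  ,  0.4352592 ,  0.02496549,  1.57409241, -0.01162911,
        1.13402283, -0.07510423]), 'dq': array([-2.64906413e-04,  9.55196003e-04, -8.97552377e-04,  2.22379976e-03,
        1.88205322e-04, -4.80564252e-05,  2.89874410e-04]), 'joint_efforts': array([-3.44534385e-05, -6.67844796e+01,  9.84750912e-01, -3.14457464e+01,
       -6.04730565e-02,  4.31915629e-02,  1.73208823e-04]), 'position': array([ 0.24875707, -0.57279365,  0.22592421]), 'ee_rot': array([-3.07436501e+00, -6.38746281e-01,  7.04590349e-04]), 'force': array([-0.90325928, -0.12581988,  0.17111364]), 'ft_torque': array([-0.01012722,  0.03955443, -0.01451523]), 'gripper_force': 0.0, 'width': 1.002052525886149}
side [ 0.48080652 -1.1565011   0.6519119 ] [ 0.06201223  0.8897174  -0.45228026] 436.82654801209856
top [ 0.48934962 -0.0188289   1.03117175] [ 0.08288059  0.00101579 -0.99655897] 381.09735632964885
```

View pics/top0.png

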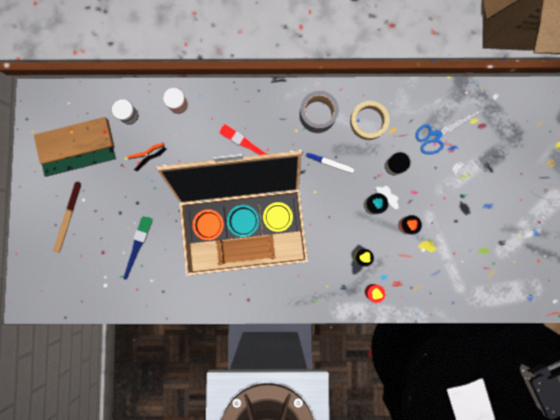

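View pics/side0.png

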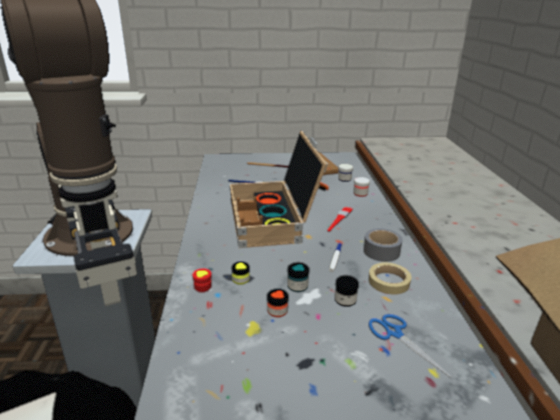

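The top view has image up as +x and left as +y. Teal jar is at (377,203), orange (411,225), yellow (365,257), red decoy (376,293), black (399,162). The case's wells are at about (208,224), (243,220) and (278,216), the rest at (246,250), the brush at (140,245) and the clamp at (147,153). The side view agrees, with the lid standing open.

```bash
cat > h.py <<'E'
import cv2,numpy as np
def ray(r,uv,z):
    R=cv2.Rodrigues(np.array(r["rvec"]))[0]; c=-R.T@np.array(r["tvec"]).ravel()
    d=R.T@np.array([(uv[0]-r["cx"])/r["fx"],(uv[1]-r["cy"])/r["fy"],1.])
    return c+d*(z-c[2])/d[2]
def mask(img,h,s=120,v=60):
    q=cv2.cvtColor(img,cv2.COLOR_RGB2HSV); return cv2.inRange(q,(h[0],s,v),(h[1],255,255))
def blob(m,box):
    x0,y0,x1,y1=box; ys,xs=np.nonzero(m[y0:y1,x0:x1]); return xs+x0,ys+y0
E
python3 - <<'E'
import pickle,numpy as np,cv2
from h import *
r=pickle.load(open("d0.pkl","rb"))["top"]; I=r["img"]
H={"teal":(80,100),"orange":(3,15),"yellow":(22,33)}
jb={"teal":(365,190,390,215,.055),"orange":(398,212,424,238,.046),"yellow":(353,246,376,268,.042)}
wb={"orange":(185,200,226,245),"teal":(226,200,262,240),"yellow":(260,198,297,235)}
W={}
for k in H:
    m=mask(I,H[k]); x,y=blob(m,jb[k][:4]); print("jar",k,len(x),x.mean(),y.mean(),ray(r,(x.mean(),y.mean()),jb[k][4]).round(4))
    x,y=blob(m,wb[k]); (c,rad)=cv2.minEnclosingCircle(np.c_[x,y].astype(np.float32)); W[k]=ray(r,c,.033); e=cv2.fitEllipse(cv2.convexHull(np.c_[x,y].astype(np.int32)))
    print("well",k,len(x),c,rad,W[k].round(4),ray(r,e[0],.033).round(4))
d=W["orange"]-W["yellow"]; print("row",d, np.degrees(np.arctan2(-d[0],d[1])))
m1=mask(I,(105,130),90,30); x,y=blob(m1,(115,230,150,285)); print("handle",len(x)); hp=np.array([ray(r,p,.008) for p in zip(x,y)])
m2=mask(I,(40,85),90,40); x,y=blob(m2,(125,210,165,245)); print("brist",len(x)); bp=np.array([ray(r,p,.008) for p in zip(x,y)])
a=np.r_[hp,bp][:,:2]; c=a.mean(0); u=hp[:,:2].mean(0)-bp[:,:2].mean(0); u/=np.linalg.norm(u); t=(a-c)@u; n=np.array([-u[1],u[0]])
print("brush dir",u,"ends",t.min(),t.max(),"mid",c+u*(t.min()+t.max())/2, "brist c",bp.mean(0),"handle c",hp.mean(0))
# lid / case via depth
D=r["depth"]
def pt(u,v):
    z=D[v,u];R=cv2.Rodrigues(np.array(r["rvec"]))[0]
    return R.T@(z*np.array([(u-r["cx"])/r["fx"],(v-r["cy"])/r["fy"],1])-np.array(r["tvec"]).ravel())
for p in[(161,168),(299,155),(230,159),(185,270),(305,261),(186,204),(297,192),(197,199),(285,190),(246,250),(230,185),(230,165),(220,251),(272,247)]:print(p,pt(*p).round(3))
v=I[150:275,155:312]; cv2.imwrite("pics/case.png",cv2.resize(v,None,fx=4,fy=4,interpolation=2)[:,:,::-1])
E
```

```text
jar teal 94 377.6595744680851 202.51063829787233 [ 0.5898 -0.2877  0.055 ]
well teal 814 (242.43406677246094, 220.3076934814453) 16.15108871459961 [0.5462 0.062  0.033 ] [0.5461 0.062  0.033 ]
jar orange 135 410.4222222222222 224.32592592592593 [ 0.5338 -0.3734  0.046 ]
well orange 845 (206.80435180664062, 230.97825622558594) 22.3752498626709 [0.5186 0.1551 0.033 ] [0.5193 0.1572 0.033 ]
jar yellow 118 364.728813559322 256.95762711864404 [ 0.4502 -0.2544  0.042 ]
well yellow 714 (277.5, 216.6052703857422) 15.02938175201416 [ 0.5557 -0.03    0.033 ] [ 0.5559 -0.03    0.033 ]
row [-0.03715265  0.18515257  0.        ] 11.346269552508694
handle 206
brist 155
brush dir [-0.94499507  0.32708456] ends -0.07314239139567888 0.09967746692044417 mid [0.47639059 0.34854529] brist c [0.53875267 0.32696033 0.008     ] handle c [0.45143917 0.35718155 0.008     ]
(161, 168) [0.645 0.216 0.242]
(299, 155) [ 0.673 -0.074  0.236]
(230, 159) [0.661 0.071 0.251]
(185, 270) [0.42  0.203 0.066]
(305, 261) [ 0.441 -0.099  0.064]
(186, 204) [0.586 0.203 0.066]
(297, 192) [ 0.616 -0.08   0.068]
(197, 199) [0.597 0.172 0.084]
(285, 190) [ 0.62  -0.049  0.078]
(246, 250) [0.468 0.054 0.01 ]
(230, 185) [0.624 0.083 0.14 ]
(230, 165) [0.652 0.072 0.236]
(220, 251) [0.467 0.119 0.04 ]
(272, 247) [ 0.476 -0.015  0.037]
```

View pics/case.png

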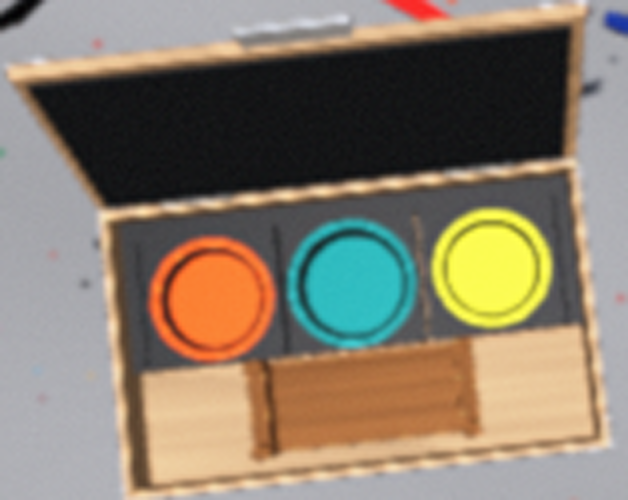

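Positions found so far:

| Item | x (m) | y (m) |
|---|---|---|
| Teal jar | 0.590 | -0.288 |
| Orange jar | 0.534 | -0.373 |
| Yellow jar | 0.450 | -0.254 |
| Brush | 0.476 | 0.349 |

The case is yawed about 5°. The crop shows the wells ordered orange, teal, yellow from left to right, with the rest in front of them. I'll move over the jars and check with the wrist camera.

>>> jog_arm(
  rows=[
    [[14,14,4],[0,0,-9],1],
    [[27,27,6],[0,0,-18.5],1],
    [[27,27,6],[0,0,-18.5],1],
    [[27,27,6],[0,0,-18.5],1],
    [[27,27,6],[0,0,-18.5],1],
    [[27,27,6],[0,0,-18.5],1],
    [[27,27,6],[0,0,-18.5],1],
    [[27,27,6],[0,0,-18.5],1],
  ],
)

```text
clock: 1.1
position: [0.5191, -0.3028, 0.2863]
ee_rot: [-3.138, -0.139, 0.001]
force: [0.3, -1.1, 0.3]
width: 1.002
gripper_force: 0.0
```

```bash
cat >> h.py <<'E'
def wrist(name):
    from cell import arm
    s=arm.observe(); r=arm.get_image("wrist")
    T=np.eye(4); T[:3,:3]=cv2.Rodrigues(s["ee_rot"])[0]; T[:3,3]=s["position"]
    M=np.linalg.inv(T@np.array(r["mount"])); r["rvec"]=cv2.Rodrigues(M[:3,:3])[0]; r["tvec"]=M[:3,3]
    cv2.imwrite(f"pics/{name}.png",r["img"][:,:,::-1]); y=cv2.Rodrigues(s["ee_rot"])[0]
    print("tcp",s["position"].round(4),"yaw psi",np.degrees(np.arctan2(y[0,1],-y[1,1])).round(2),"z",y[:,2].round(3),"w",s["width"],s["clock"])
    return r
E
python3 - <<'E'
from h import *; import pickle
r=wrist("w1"); pickle.dump(r,open("w1.pkl","wb")); print(ray(r,(280,210),.05))
E
```

```text
tcp [ 0.5191 -0.3028  0.2863] yaw psi 5.07 z [-0.001  0.    -1.   ] w 1.0022414732790788 1.1
[ 0.47728531 -0.30879323  0.05      ]
```

View pics/w1.png

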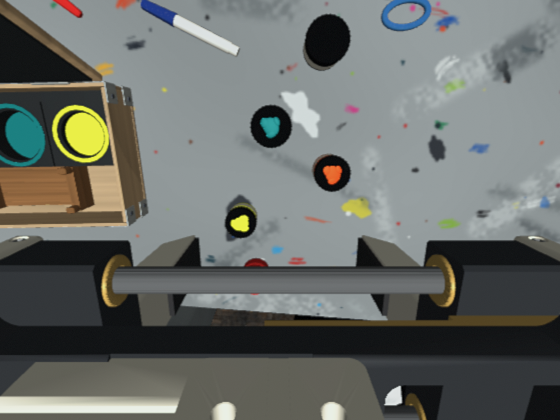

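The wrist view shows black lids at teal (271,126), orange (332,172) and yellow (241,221), and black at (327,40). I'll use the lid outlines for the jar centres.

Run:
```python
from h import *; import pickle
r=pickle.load(open("w1.pkl","rb")); I=r["img"]; hs=cv2.cvtColor(I,cv2.COLOR_RGB2HSV)
for n,c,h in(("teal",(271,126),.055),("orange",(332,172),.046),("yellow",(241,221),.042)):
    m=((I.max(2)<45)|((hs[:,:,1]>130)&(I.max(2)>90))).astype(np.uint8)*255
    k=np.zeros_like(m); cv2.circle(k,c,27 if n!="yellow" else 20,255,-1); m&=k
    cs=max(cv2.findContours(m,0,2)[0],key=cv2.contourArea); (p,rad)=cv2.minEnclosingCircle(cs); M=cv2.moments(cv2.convexHull(cs))
    q=(M["m10"]/M["m00"],M["m01"]/M["m00"]); print(n,p,rad,q,ray(r,p,h).round(4),ray(r,q,h).round(4))
t=pickle.load(open("d0.pkl","rb"))["top"]; x,y=blob(mask(t["img"],(3,12),200,180),(188,203,226,243)); m=np.c_[x,y]
M=cv2.minEnclosingCircle(m.astype(np.float32)); print("orange well",M,m.mean(0),ray(t,m.mean(0),.03).round(4))
```

```text
teal (270.5, 126.11538696289062) 20.920137405395508 (270.59711950175165, 126.08369015181005) [ 0.5892 -0.2862  0.055 ] [ 0.5893 -0.2864  0.055 ]
orange (331.6037292480469, 172.8696746826172) 17.879972457885742 (331.57916666666665, 172.8125) [ 0.5352 -0.3745  0.046 ] [ 0.5352 -0.3745  0.046 ]
yellow (240.34532165527344, 221.57913208007812) 16.661602020263672 (240.46560495465602, 221.3771289537713) [ 0.4525 -0.2535  0.042 ] [ 0.4528 -0.2536  0.042 ]
orange well ((207.2816619873047, 224.5698699951172), 14.487035751342773) [207.76296296 224.90185185] [0.5346 0.1533 0.03  ]
```

>>> jog_arm(
  rows=[
    [[7,1.6,-5],[0,0,0],0.9],
    [[7,1.6,-11],[0,0,0],0.9],
    [[7,1.6,-17],[0,0,0],0.9],
    [[7,1.6,-22],[0,0,0],0.9],
    [[7,1.6,-25.6],[0,0,0],0.9],
    [[7,1.6,-25.6],[0,0,0],0.9],
    [[7,1.6,-25.6],[0,0,0],0],
    [[7,1.6,-25.6],[0,0,0],0],
  ],
  newtons=20,
)

```text
clock: 2.15
position: [0.5901, -0.2884, 0.0331]
ee_rot: [3.137, 0.135, 0.005]
force: [-0.5, 0.2, 0.3]
width: 0.731
gripper_force: 0.0
```

>>> jog_arm(
  rows=[
    [[0,0,0],[0,0,0],0],
    [[0,0,0],[0,0,0],0],
    [[0,0,2],[0,0,0],0],
    [[0,0,7],[0,0,0],0],
    [[0,0,13],[0,0,0],0],
    [[0,0,13],[0,0,0],0],
  ],
)

```text
clock: 2.9
position: [0.5922, -0.2885, 0.1676]
ee_rot: [3.134, 0.136, 0.015]
force: [0.5, -0.4, -2.7]
width: 0.575
gripper_force: 20.0
```

>>> jog_arm(
  rows=[
    [[0,6,1],[0,0,0],0],
    [[-1,12,1],[0,0,0],0],
    [[-2,18,1],[0,0,0],0],
    [[-3,24,1],[0,0,0],0],
    [[-4,30,1],[0,0,0],0],
    [[-4.4,35,1],[0,0,0],0],
    [[-4.4,35,1],[0,0,0],0],
    [[-4.4,35,1],[0,0,0],0],
  ],
)

```text
clock: 3.9
position: [0.5447, 0.0621, 0.1707]
ee_rot: [3.138, 0.137, -0.001]
force: [-0.5, -0.9, -2.3]
width: 0.575
gripper_force: 20.0
```

Run:
```python
from h import *; import pickle
r=wrist("w2"); pickle.dump(r,open("w2.pkl","wb"))
```

```text
tcp [0.5447 0.0621 0.1707] yaw psi 4.98 z [-0.001 -0.001 -1.   ] w 0.5746444082277523 3.9
```

View pics/w2.png

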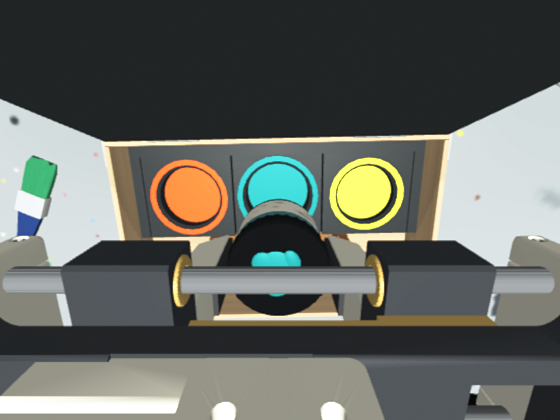

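The held teal jar is at (277,268). The rings are at orange (190,197), teal (278,193) and yellow (367,193), all in view, so I'll fit the well centres from this.

Run:
```python
from h import *; import pickle
r=pickle.load(open("w2.pkl","rb")); I=r["img"]; W={}
for n,h,b in(("orange",(3,13),(140,150,234,245)),("teal",(82,98),(234,150,323,205)),("yellow",(24,33),(322,150,412,240))):
    m=mask(I,h,150,100); x,y=blob(m,b); hull=cv2.convexHull(np.c_[x,y].astype(np.int32))
    P=np.array([ray(r,p,.033)[:2] for p in hull[:,0]])
    if n=="teal": P=P[np.array(hull[:,0,1])<195]
    A=np.c_[2*P,np.ones(len(P))]; s=np.linalg.lstsq(A,(P**2).sum(1),rcond=None)[0]; R=np.sqrt(s[2]+s[0]**2+s[1]**2)
    W[n]=s[:2]; print(n,s[:2].round(4),"R",R.round(4), np.abs(np.linalg.norm(P-s[:2],axis=1)-R).max().round(4))
d=W["yellow"]-W["orange"]; print(np.linalg.norm(d),np.degrees(np.arctan2(d[0],-d[1])),(W["yellow"]+W["orange"])/2)
```

```text
orange [0.5356 0.155 ] R 0.0401 0.0003
teal [0.5459 0.0635] R 0.0415 0.0002
yellow [ 0.5556 -0.0283] R 0.038 0.0004
0.18436648822106685 6.234710724220375 [0.54560279 0.06335429]
```

>>> jog_arm(
  rows=[
    [[0.2,0.1,-3],[0,0,1],0],
    [[0.2,0.1,-7],[0,0,1],0],
    [[0.2,0.1,-9],[0,0,1],0],
    [[0.2,0.1,-10.5],[0,0,1],0],
    [[0.2,0.1,-11.5],[0,0,1],0],
    [[0.2,0.1,-12.3],[0,0,1],0],
    [[0.2,0.1,-12.6],[0,0,1],0],
    [[0.2,0.1,-12.6],[0,0,1],0],
  ],
)

```text
clock: 4.95
position: [0.5472, 0.0638, 0.0449]
ee_rot: [3.137, 0.164, 0.0]
force: [-0.3, -0.0, -0.9]
width: 0.574
gripper_force: 20.0
```

>>> jog_arm(
  rows=[
    [[0,0,-0.2],[0,0,0],0],
    [[0,0,-0.3],[0,0,0],0],
    [[0,0,-0.3],[0,0,0],0],
  ],
)

```text
clock: 5.32
position: [0.547, 0.0638, 0.0418]
ee_rot: [3.137, 0.164, 0.0]
force: [-0.3, 0.2, -1.5]
width: 0.577
gripper_force: 20.0
```

>>> jog_arm(
  rows=[
    [[0,0,-0.1],[0,0,0],0],
    [[0,0,-0.1],[0,0,0],0.6],
    [[0,0,-0.1],[0,0,0],0.68],
    [[0,0,-0.1],[0,0,0],0.7],
    [[0,0,-0.1],[0,0,0],0.7],
    [[0,0,3],[0,0,0],0.7],
    [[0,0,9],[0,0,0],0.7],
    [[0,0,14],[0,0,0],0.7],
  ],
)

```text
clock: 6.32
position: [0.547, 0.0638, 0.1838]
ee_rot: [-3.137, -0.164, -0.001]
force: [0.1, 0.5, -0.5]
width: 0.698
gripper_force: 0.0
```

>>> jog_arm(
  rows=[
    [[0,-6,0],[0,0,-1],0.85],
    [[0,-12,0],[0,0,-1],0.85],
    [[0,-18,0],[0,0,-1],0.85],
    [[-0.5,-24,0],[0,0,-1],0.85],
    [[-0.7,-30,0],[0,0,-1],0.85],
    [[-1,-36,0],[0,0,-1],0.85],
    [[-1.2,-42,0],[0,0,-1],0.85],
    [[-1.2,-43.8,-1],[0,0,-1],0.85],
  ],
)

```text
clock: 7.32
position: [0.5335, -0.3798, 0.172]
ee_rot: [3.136, 0.127, 0.0]
force: [0.7, 0.8, -0.2]
width: 0.85
gripper_force: 0.0
```

>>> jog_arm(
  rows=[
    [[0,0,-6],[0,0,0],0.85],
    [[0,0,-11],[0,0,0],0.85],
    [[0,0,-15.1],[0,0,0],0.85],
    [[0,0,-15.1],[0,0,0],0.85],
    [[0,0,-15.1],[0,0,0],0.85],
  ],
)

```text
clock: 7.95
position: [0.5361, -0.3743, 0.0222]
ee_rot: [3.138, 0.137, 0.002]
force: [-0.6, -0.8, 0.7]
width: 0.852
gripper_force: 0.0
```

>>> jog_arm(
  rows=[
    [[0,0,0],[0,0,0],0],
    [[0,0,0],[0,0,0],0],
    [[0,0,0],[0,0,0],0],
    [[0,0,0],[0,0,0],0],
    [[0,0,0],[0,0,0],0],
    [[0,0,2],[0,0,0],0],
    [[0,0,8],[0,0,0],0],
    [[0,0,14.5],[0,0,0],0],
  ],
)

```text
clock: 8.95
position: [0.5344, -0.3738, 0.1652]
ee_rot: [-3.138, -0.136, 0.002]
force: [0.8, 0.1, -2.1]
width: 0.527
gripper_force: 20.0
```

>>> jog_arm(
  rows=[
    [[0,6,0],[0,0,1],0],
    [[0,12,0],[0,0,1],0],
    [[0,18,0],[0,0,1],0],
    [[0,24,0],[0,0,1],0],
    [[0,30,0],[0,0,1],0],
    [[0,36,0],[0,0,1],0],
    [[0,42,0],[0,0,1],0],
    [[0,48,0],[0,0,1],0],
  ],
)

```text
clock: 9.95
position: [0.5347, 0.1075, 0.1644]
ee_rot: [3.137, 0.163, 0.001]
force: [1.3, -0.3, -1.1]
width: 0.53
gripper_force: 20.0
```

>>> jog_arm(
  rows=[
    [[0,4.9,0],[0,0,0],0],
    [[0,4.9,0],[0,0,0],0],
    [[0,4.9,0],[0,0,0],0],
    [[0,4.9,0],[0,0,0],0],
  ],
)

```text
clock: 10.45
position: [0.5352, 0.1529, 0.1635]
ee_rot: [3.137, 0.16, 0.0]
force: [-0.1, 0.0, -2.6]
width: 0.531
gripper_force: 20.0
```

>>> jog_arm(
  rows=[
    [[0.1,0.2,-3],[0,0,0],0],
    [[0.1,0.2,-7],[0,0,0],0],
    [[0.1,0.2,-9],[0,0,0],0],
    [[0.1,0.2,-10.5],[0,0,0],0],
    [[0.1,0.2,-11.5],[0,0,0],0],
    [[0.1,0.2,-12.2],[0,0,0],0],
    [[0.1,0.2,-12.3],[0,0,0],0],
    [[0.1,0.2,-12.3],[0,0,0],0],
  ],
)

```text
clock: 11.45
position: [0.5363, 0.1569, 0.0407]
ee_rot: [-3.137, -0.164, -0.001]
force: [0.1, 0.4, -1.4]
width: 0.53
gripper_force: 20.0
```

>>> jog_arm(
  rows=[
    [[0,-0.15,-0.1],[0,0,0],0],
    [[0,-0.15,-0.1],[0,0,0],0.57],
    [[0,-0.15,-0.1],[0,0,0],0.64],
    [[0,-0.15,-0.1],[0,0,0],0.65],
    [[0,-0.15,-0.1],[0,0,0],0.65],
    [[0,-0.15,3],[0,0,0],0.65],
    [[0,-0.15,9],[0,0,0],0.65],
    [[0,-0.15,14],[0,0,0],0.65],
  ],
)

```text
clock: 12.45
position: [0.536, 0.1553, 0.1823]
ee_rot: [-3.137, -0.164, -0.001]
force: [0.5, 0.3, 0.1]
width: 0.65
gripper_force: 0.0
```

>>> jog_arm(
  rows=[
    [[-1,-6,0],[0,0,-1],0.8],
    [[-2,-12,0],[0,0,-1],0.8],
    [[-3,-18,0],[0,0,-1],0.8],
    [[-4,-24,0],[0,0,-1],0.8],
    [[-5,-30,0],[0,0,-1],0.8],
    [[-7,-35,0],[0,0,-1],0.8],
    [[-8.4,-41,0],[0,0,-1],0.8],
    [[-8.4,-41,0],[0,0,-1],0.8],
  ],
)

```text
clock: 13.45
position: [0.4497, -0.2603, 0.1804]
ee_rot: [3.137, 0.123, -0.001]
force: [0.1, -0.1, -0.7]
width: 0.8
gripper_force: 0.0
```

>>> jog_arm(
  rows=[
    [[0,0.1,-6],[0,0,0],0.8],
    [[0,0.1,-11],[0,0,0],0.8],
    [[0,0.1,-15],[0,0,0],0.8],
    [[0,0.1,-16.1],[0,0,0],0.8],
    [[0,0.1,-16.1],[0,0,0],0.8],
    [[0,0.1,-16.1],[0,0,0],0.8],
  ],
)

```text
clock: 14.2
position: [0.4532, -0.2541, 0.0208]
ee_rot: [3.138, 0.136, 0.004]
force: [-0.9, -0.5, -0.1]
width: 0.801
gripper_force: 0.0
```

>>> jog_arm(
  rows=[
    [[0,0,0],[0,0,0],0],
    [[0,0,0],[0,0,0],0],
    [[0,0,0],[0,0,0],0],
    [[0,0,0],[0,0,0],0],
    [[0,0,0],[0,0,0],0],
    [[0,0,2],[0,0,0],0],
    [[0,0,8],[0,0,0],0],
    [[0,0,14],[0,0,0],0],
  ],
)

```text
clock: 15.2
position: [0.4512, -0.2534, 0.1602]
ee_rot: [-3.138, -0.136, 0.003]
force: [1.1, -0.2, -3.4]
width: 0.485
gripper_force: 20.0
```

>>> jog_arm(
  rows=[
    [[2.5,5,0.5],[0,0,1],0],
    [[5,10,0.5],[0,0,1],0],
    [[7.5,16,0.5],[0,0,1],0],
    [[9.5,21,0.5],[0,0,1],0],
    [[10.4,22.6,0.5],[0,0,1],0],
    [[10.4,22.6,0.5],[0,0,1],0],
    [[10.4,22.6,0.5],[0,0,1],0],
  ],
)

```text
clock: 16.08
position: [0.5552, -0.0299, 0.1639]
ee_rot: [3.136, 0.16, -0.002]
force: [0.3, 0.0, -1.9]
width: 0.493
gripper_force: 20.0
```

>>> jog_arm(
  rows=[
    [[0.05,0.1,-3],[0,0,0],0],
    [[0.05,0.1,-7],[0,0,0],0],
    [[0.05,0.1,-9],[0,0,0],0],
    [[0.05,0.1,-10.5],[0,0,0],0],
    [[0.05,0.1,-11.5],[0,0,0],0],
    [[0.05,0.1,-12],[0,0,0],0],
    [[0.05,0.1,-12.2],[0,0,0],0],
    [[0.05,0.1,-12.2],[0,0,0],0],
  ],
)

```text
clock: 17.08
position: [0.5568, -0.0267, 0.0426]
ee_rot: [3.137, 0.164, 0.001]
force: [-1.5, -0.5, -2.6]
width: 0.487
gripper_force: 20.0
```

>>> jog_arm(
  rows=[
    [[0,0,-0.1],[0,0,0],0],
    [[0,0,-0.1],[0,0,0],0.53],
    [[0,0,-0.1],[0,0,0],0.6],
    [[0,0,-0.1],[0,0,0],0.61],
    [[0,0,-0.1],[0,0,0],0.61],
    [[0,0,3],[0,0,0],0.61],
    [[0,0,9],[0,0,0],0.61],
    [[0,0,14],[0,0,0],0.61],
  ],
)

```text
clock: 18.08
position: [0.5565, -0.0268, 0.1843]
ee_rot: [-3.137, -0.164, -0.001]
force: [-0.4, -0.2, -0.2]
width: 0.61
gripper_force: 0.0
```

>>> jog_arm(
  rows=[
    [[-4,4,4],[0,0,0],0.6],
    [[-8,8,8],[0,0,0],0.6],
    [[-11,9,10],[0,0,0],0.6],
    [[-11,9,10],[0,0,0],0.6],
    [[-11,9,10],[0,0,0],0.6],
  ],
)

```text
clock: 18.7
position: [0.4467, 0.0629, 0.2822]
ee_rot: [3.137, 0.163, 0.001]
force: [0.2, -0.5, -1.1]
width: 0.598
gripper_force: 0.0
```

Run:
```python
from h import *; import pickle
r=wrist("w3"); pickle.dump(r,open("w3.pkl","wb"))
```

```text
tcp [0.4467 0.0629 0.2822] yaw psi 5.96 z [ 0.001 -0.    -1.   ] w 0.59817514971428 18.7
```

View pics/w3.png

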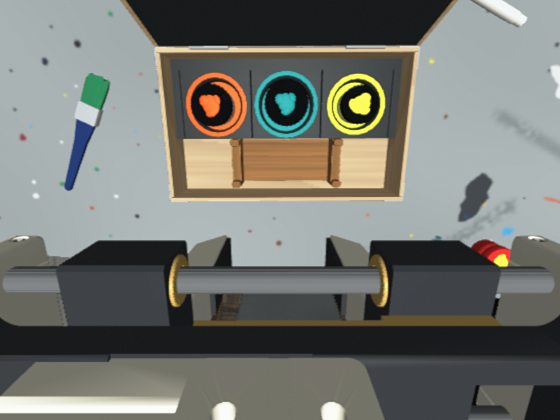

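All three jars are seated. The rest's rib ends are at (237,142), (237,184), (335,142) and (335,184), and the brush's ferrule is at (88,114).

Run:
```python
from h import *; import pickle
r=pickle.load(open("w3.pkl","rb")); I=r["img"]
c=[(237,143),(237,184),(336,143),(335,184)]; P=np.array([ray(r,p,.053) for p in c]); print(P.round(4),P.mean(0).round(4))
# case front wall rim outer corners & hinge rim
for p in[(172,200),(403,199),(159,49),(417,49)]: print(p,ray(r,p,.067).round(4))
m=mask(I,(105,130),90,30); x,y=blob(m,(55,110,110,200)); h=np.array([ray(r,p,.006)[:2] for p in zip(x,y)])
m=mask(I,(45,85),90,40); x,y=blob(m,(70,60,120,115)); b=np.array([ray(r,p,.006)[:2] for p in zip(x,y)])
a=np.r_[h,b]; u=h.mean(0)-b.mean(0); u/=np.linalg.norm(u)
t=(a-a.mean(0))@u; mid=a.mean(0)+u*(t.min()+t.max())/2
th=(h-mid)@u; tb=(b-mid)@u
print("u",u,np.degrees(np.arctan2(u[1],u[0])),"ends",t.min(),t.max(),"mid",mid.round(4),"handle start",th.min(),"brist end",tb.max())
n=np.array([-u[1],u[0]])
print("brist dir lateral",((b-mid)@n).mean(),((h-mid)@n).mean()); gap=mid+u*(th.min()+tb.max())/2; print("ferrule",gap.round(4),"at -33:",(mid-.033*u).round(4))
```

```text
[[ 0.4913  0.1215  0.053 ]
 [ 0.4374  0.1178  0.053 ]
 [ 0.5048 -0.0062  0.053 ]
 [ 0.4512 -0.0133  0.053 ]] [0.4712 0.055  0.053 ]
(172, 200) [0.41   0.1997 0.067 ]
(403, 199) [ 0.4432 -0.1023  0.067 ]
(159, 49) [0.5886 0.2163 0.067 ]
(417, 49) [ 0.62   -0.0796  0.067 ]
u [-0.94509332  0.32680059] 160.92530120646555 ends -0.07092092554750773 0.10539273797690794 mid [0.4759 0.3506] handle start -0.01828301444483275 brist end -0.04495273501718834
brist dir lateral -2.5831921860090274e-16 -1.1426788645910218e-15
ferrule [0.5058 0.3402] at -33: [0.5071 0.3398]
```

>>> jog_arm(
  rows=[
    [[1,6,0],[0,0,-5],0.6],
    [[2.5,12,0],[0,0,-10],0.6],
    [[4,18,-2],[0,0,-15],0.6],
    [[5,23,-5],[0,0,-20],0.6],
    [[6,27.7,-8],[0,0,-25],0.6],
    [[6,27.7,-13],[0,0,-25],0.6],
    [[6,27.7,-18],[0,0,-25],0.6],
    [[6,27.7,-18],[0,0,-25],0.6],
  ],
)

```text
clock: 19.75
position: [0.5045, 0.3374, 0.0973]
ee_rot: [3.091, -0.52, -0.01]
force: [-0.7, -0.1, 0.7]
width: 0.603
gripper_force: 0.0
```

Run:
```python
from h import *; import pickle
r=wrist("w4"); I=r["img"]
m=mask(I,(105,130),90,30); m2=mask(I,(45,85),90,40); print(m[:230].sum()/255,m2[:230].sum()/255)
```

```text
tcp [0.5045 0.3374 0.0973] yaw psi -19.08 z [-0.008 -0.006 -1.   ] w 0.6029859982367813 19.75
186.0 2342.0
```

View pics/w4.png

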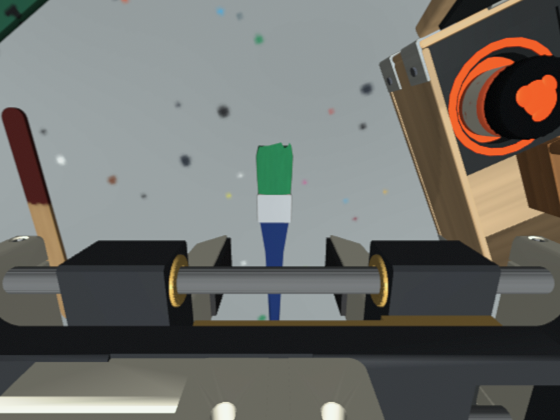

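The brush is centred between the fingers, with the ferrule at (274,208). I'll go down.

>>> jog_arm(
  rows=[
    [[0,0,-4],[0,0,0],0.6],
    [[0,0,-7.5],[0,0,0],0.6],
    [[0,0,-9],[0,0,0],0.6],
    [[0,0,-9.5],[0,0,0],0.6],
    [[0,0,-9.5],[0,0,0],0.6],
    [[0,0,-9.5],[0,0,0],0.6],
  ],
)

```text
clock: 20.55
position: [0.5073, 0.3408, 0.0086]
ee_rot: [-3.097, 0.519, -0.002]
force: [0.2, -0.2, 0.1]
width: 0.603
gripper_force: 0.0
```

>>> jog_arm(
  rows=[
    [[0,0,-0.5],[0,0,0],0.6],
    [[0,0,-0.5],[0,0,0],0.6],
    [[0,0,-0.5],[0,0,0],0],
    [[0,0,-0.5],[0,0,0],0],
    [[0,0,-0.5],[0,0,0],0],
    [[0,0,-0.5],[0,0,0],0],
    [[0,0,-0.5],[0,0,0],0],
  ],
  newtons=12,
)

```text
clock: 21.42
position: [0.5065, 0.3402, 0.0022]
ee_rot: [3.098, -0.519, -0.0]
force: [-0.4, 0.4, 0.4]
width: 0.324
gripper_force: 12.0
```

>>> jog_arm(
  rows=[
    [[0,0,0],[0,0,0],0],
    [[0,0,2],[0,0,0],0],
    [[0,0,7],[0,0,0],0],
    [[0,0,13],[0,0,0],0],
    [[0,0,15],[0,0,0],0],
    [[0,0,15],[0,0,0],0],
  ],
)

```text
clock: 22.18
position: [0.5074, 0.3409, 0.1541]
ee_rot: [-3.096, 0.519, -0.004]
force: [0.3, 0.3, -0.1]
width: 0.329
gripper_force: 12.0
```

>>> jog_arm(
  rows=[
    [[0,-4,0],[0,0,-9],0],
    [[-1,-8,0],[0,0,-18],0],
    [[-2,-12,0],[0,0,-27],0],
    [[-3.1,-16,0],[0,0,-36],0],
    [[-3.1,-20,0],[0,0,-45],0],
    [[-3.1,-24,0],[0,0,-54],0],
    [[-3.1,-28,0],[0,0,-63],0],
    [[-3.1,-31.7,0],[0,0,-64.8],0],
  ],
)

```text
clock: 23.18
position: [0.4743, 0.0218, 0.151]
ee_rot: [2.332, -2.1, 0.001]
force: [0.2, -0.4, 0.5]
width: 0.324
gripper_force: 12.0
```

>>> jog_arm(
  rows=[
    [[0,0,-3],[0,0,0],0],
    [[0,0,-5],[0,0,0],0],
    [[0,0,-5],[0,0,0],0],
    [[0,0,-5],[0,0,0],0],
  ],
)

```text
clock: 23.68
position: [0.4754, 0.0229, 0.1023]
ee_rot: [2.337, -2.098, 0.0]
force: [-0.5, 1.3, 0.1]
width: 0.327
gripper_force: 12.0
```

Run:
```python
from h import *; import pickle
from cell import arm
r=wrist("w5"); s=arm.get_image("side"); cv2.imwrite("pics/s5.png",cv2.resize(s["img"][150:270,200:360],None,fx=5,fy=5,interpolation=2)[:,:,::-1])
```

```text
tcp [0.4754 0.0229 0.1023] yaw psi -83.84 z [-0.001 -0.001 -1.   ] w 0.3270323140025213 23.675
```

View pics/w5.png

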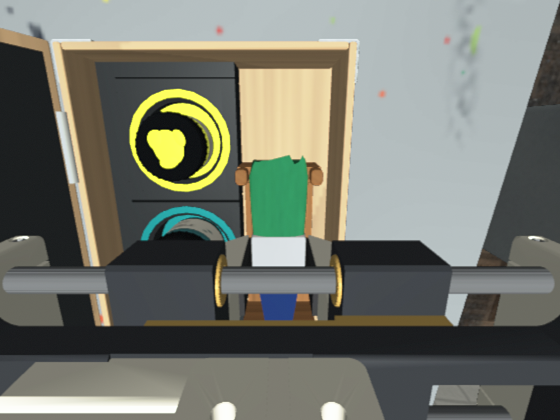

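The brush lines up with the notches, with its bristles at (278,195) between the rib posts at (241,174) and (316,174). I'll lower it.

>>> jog_arm(
  rows=[
    [[-0.05,0,-2],[0,0,0],0],
    [[-0.05,0,-3.5],[0,0,0],0],
    [[-0.05,0,-4.7],[0,0,0],0],
    [[-0.05,0,-5.5],[0,0,0],0],
    [[-0.05,0,-5.9],[0,0,0],0],
    [[-0.05,0,-5.9],[0,0,0],0],
  ],
)

```text
clock: 24.52
position: [0.475, 0.0231, 0.0432]
ee_rot: [2.338, -2.099, -0.0]
force: [0.7, -0.5, 0.0]
width: 0.326
gripper_force: 12.0
```

>>> jog_arm(
  rows=[
    [[0,0,-0.15],[0,0,0],0],
    [[0,0,-0.15],[0,0,0],0],
    [[0,0,-0.15],[0,0,0],0.36],
    [[0,0,-0.15],[0,0,0],0.39],
    [[0,0,-0.15],[0,0,0],0.39],
    [[0,0,2],[0,0,0],0.39],
    [[0,0,7],[0,0,0],0.39],
    [[0,0,12],[0,0,0],0.39],
  ],
)

```text
clock: 25.52
position: [0.4746, 0.0229, 0.1644]
ee_rot: [2.336, -2.098, -0.001]
force: [0.7, 0.5, 0.4]
width: 0.39
gripper_force: 0.0
```

>>> jog_arm(
  rows=[
    [[-2,0,6],[0,0,0],0],
    [[-6,3,10],[0,0,0],0],
    [[-6,3,15],[0,0,0],0],
    [[-6,3,15],[0,0,0],0],
    [[-6,3,15],[0,0,0],0],
  ],
)

```text
clock: 26.15
position: [0.463, 0.0304, 0.2859]
ee_rot: [2.371, -2.057, -0.089]
force: [0.8, 0.8, -0.6]
width: 0.005
gripper_force: 0.0
```

Run:
```python
from h import *
from cell import arm
import pickle
r=wrist("w6"); t=arm.get_image("top"); pickle.dump(t,open("t6.pkl","wb")); s=arm.get_image("side"); pickle.dump(s,open("s6.pkl","wb"))
a=cv2.resize(s["img"][120:250,215:345],(400,400),interpolation=2); b=cv2.resize(t["img"][140:280,150:310],(400,400),interpolation=2)
cv2.imwrite("pics/s6.png",np.hstack([a,b])[:,:,::-1])
```

```text
tcp [0.463  0.0304 0.2859] yaw psi -81.84 z [-0.044  0.036 -0.998] w 0.0046104208335877184 26.15
```

View pics/w6.png

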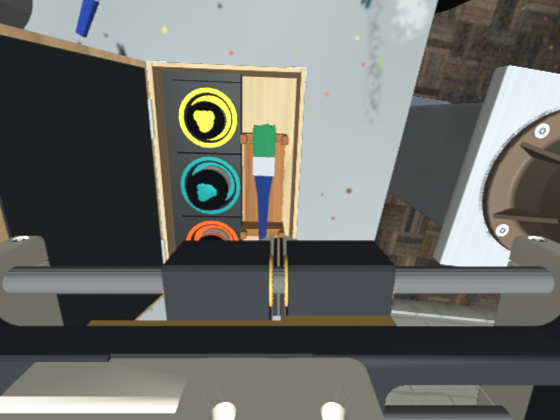

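View pics/s6.png

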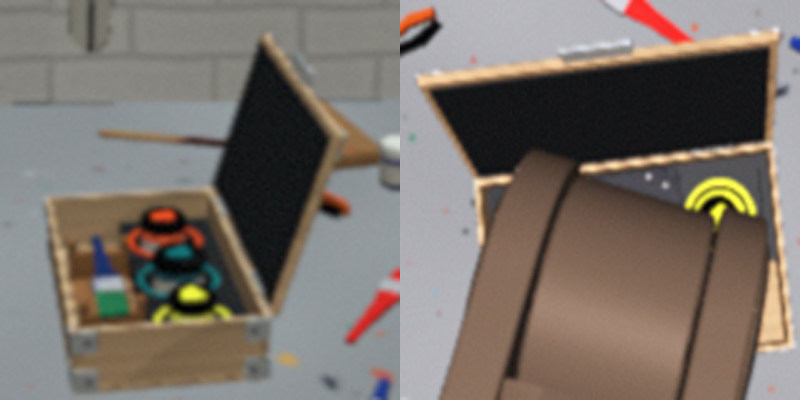

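The brush lies in the rest at rest position (263,165) and the jars are seated; the lid is still open. Next I'll turn the gripper and go over behind the lid with closed fingers.

>>> jog_arm(
  rows=[
    [[3,0,2],[0,0,10],0],
    [[6,0,4],[0,0,20],0],
    [[8,0,5],[0,0,30],0],
    [[10,0,5],[0,0,40],0],
    [[12,0,5],[0,0,50],0],
    [[12,0,5],[0,0,60],0],
    [[12,0,5],[0,0,70],0],
    [[12,0,5],[0,0,80],0],
  ],
)

```text
clock: 27.3
position: [0.582, 0.0306, 0.334]
ee_rot: [3.101, -0.042, -0.068]
force: [-0.7, -0.2, -0.2]
width: 0.003
gripper_force: 0.0
```

Run:
```python
from cell import arm; import cv2,numpy as np
s=arm.observe(); print(s["position"],s["joints"].round(2)); R=cv2.Rodrigues(s["ee_rot"])[0]; print(R.round(3))
```

```text
[0.58204334 0.03061542 0.33404108] [-0.71  0.39  0.81  1.51 -0.24  1.4  -1.49]
[[ 0.999 -0.026 -0.044]
 [-0.028 -0.999 -0.039]
 [-0.043  0.04  -0.998]]
```

>>> jog_arm(
  rows=[
    [[4,1,0],[2.2,-2.5,4],0],
    [[8,3,0],[2.2,-2.5,7.5],0],
    [[12,4,0],[2.2,-2.5,7.5],0],
    [[14.3,5.1,0],[2.2,-2.5,7.5],0],
    [[14.3,5.1,0],[2.2,-2.5,7.5],0],
    [[14.3,5.1,-5],[2.2,-2.5,7.5],0],
    [[14.3,5.1,-11],[2.2,-2.5,7.5],0],
    [[14.3,5.1,-11],[2.2,-2.5,7.5],0],
  ],
)

```text
clock: 28.3
position: [0.7216, 0.0819, 0.2204]
ee_rot: [3.135, 0.153, -0.01]
force: [0.9, 0.8, 0.3]
width: 0.003
gripper_force: 0.0
```

>>> jog_arm(
  rows=[
    [[-2,-0.2,0],[0,0,0],0],
    [[-4,-0.4,0],[0,0,0],0],
    [[-5.5,-0.6,0],[0,0,0],0],
    [[-7,-0.7,0],[0,0,0],0],
    [[-8.5,-0.9,0],[0,0,0],0],
    [[-10,-1.1,0],[0,0,0],0],
    [[-11.5,-1.2,0],[0,0,0],0],
    [[-11.5,-1.2,0],[0,0,0],0],
  ],
)

```text
clock: 29.3
position: [0.611, 0.0691, 0.2282]
ee_rot: [3.137, 0.153, 0.011]
force: [0.2, 0.1, -0.2]
width: 0.005
gripper_force: 0.0
```

Run:
```python
from h import *
from cell import arm
s=arm.get_image("side"); cv2.imwrite("pics/s7.png",cv2.resize(s["img"][100:260,180:380],(600,480),interpolation=2)[:,:,::-1])
print(arm.observe()["force"])
```

```text
[-0.05106905  0.53423813 -0.2794951 ]
```

View pics/s7.png

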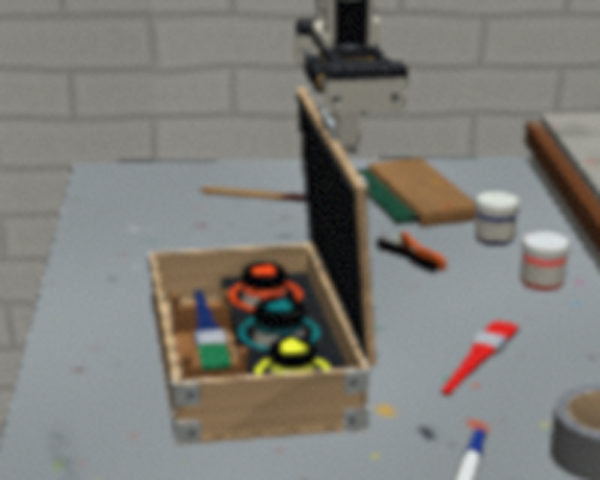

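The lid is now about vertical. I'll follow its arc down.

>>> jog_arm(
  rows=[
    [[-1.3,-0.1,-1.2],[0,0,0],0],
    [[-3.9,-0.4,-1.7],[0,0,0],0],
    [[-6.3,-0.7,-2.7],[0,0,0],0],
    [[-8.5,-0.9,-4.1],[0,0,0],0],
    [[-10.2,-1.1,-5.5],[0,0,0],0],
    [[-11.3,-1.2,-6.8],[0,0,0],0],
    [[-12.5,-1.3,-8.6],[0,0,0],0],
    [[-12.5,-1.3,-8.6],[0,0,0],0],
  ],
)

```text
clock: 30.35
position: [0.4852, 0.0565, 0.1393]
ee_rot: [3.135, 0.153, 0.003]
force: [0.8, -0.6, 0.4]
width: 0.004
gripper_force: 0.0
```

>>> jog_arm(
  rows=[
    [[-0.7,-0.1,-1.5],[0,0,0],0],
    [[-1.1,-0.1,-3],[0,0,0],0],
    [[-1.5,-0.1,-4.3],[0,0,0],0],
    [[-1.7,-0.2,-5.4],[0,0,0],0],
    [[-1.7,-0.2,-6],[0,0,0],0],
    [[-1.7,-0.2,-6.4],[0,0,0],0],
    [[-1.7,-0.2,-6.6],[0,0,0],0],
    [[-1.7,-0.2,-6.6],[0,0,0],0],
  ],
)

```text
clock: 31.35
position: [0.4688, 0.0545, 0.0749]
ee_rot: [3.137, 0.153, 0.006]
force: [-9.8, -0.5, 33.3]
width: 0.003
gripper_force: 16.6
```

>>> jog_arm(
  rows=[
    [[0,0,1],[0,0,0],0],
    [[0,0,5],[0,0,0],0],
    [[0,-5,11],[0,0,0],0],
    [[0,-11,12],[0,0,0],0],
    [[0,-17,12],[0,0,0],0],
    [[0,-23,12],[0,0,0],0],
    [[0,-28,12],[0,0,0],0],
    [[0,-28,12],[0,0,0],0],
  ],
)

```text
clock: 32.35
position: [0.4674, -0.2311, 0.194]
ee_rot: [3.133, 0.141, 0.007]
force: [-0.3, -0.2, -0.2]
width: 0.006
gripper_force: 0.0
```

Run:
```python
from h import *
from cell import arm
t=arm.get_image("top"); s=arm.get_image("side"); D=t["depth"]
a=cv2.resize(s["img"][120:260,200:340],(400,400),interpolation=2); b=cv2.resize(t["img"][140:300,130:330],(400,400),interpolation=2)
cv2.imwrite("pics/s8.png",np.hstack([a,b])[:,:,::-1])
R=cv2.Rodrigues(np.array(t["rvec"]))[0]
def pt(u,v): return R.T@(D[v,u]*np.array([(u-t["cx"])/t["fx"],(v-t["cy"])/t["fy"],1])-np.array(t["tvec"]).ravel())
for p in[(195,262),(240,260),(290,255),(195,212),(240,208),(285,203),(240,235)]:print(p,pt(*p).round(4))
```

```text
(195, 262) [0.4403 0.1759 0.0768]
(240, 260) [0.4449 0.0641 0.0765]
(290, 255) [ 0.4568 -0.0605  0.0724]
(195, 212) [0.565  0.1778 0.0761]
(240, 208) [0.5749 0.0648 0.0749]
(285, 203) [ 0.5871 -0.0486  0.0763]
(240, 235) [0.507  0.0643 0.0775]
```

View pics/s8.png

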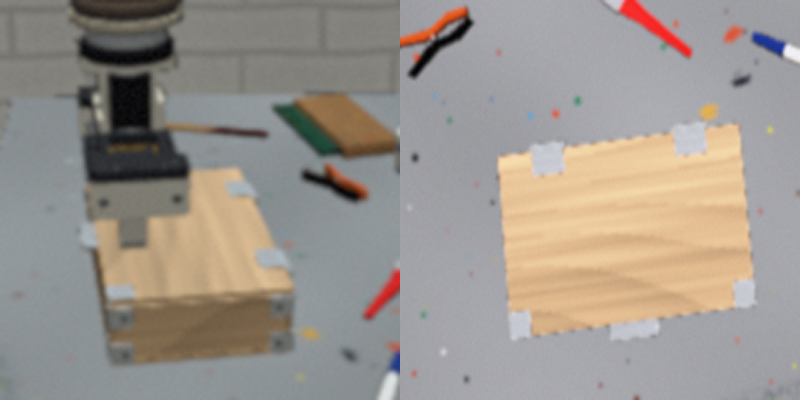

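The lid lies flat at z ≈ 0.076 along its whole length and is shut. The arm touches nothing, so I'm handing in.

```bash
python3 -c "
from cell import arm; print(arm.sign_off())"
```

```text
the job is handed in; nothing more can be done
None
```

The kit is packed and I've handed the job in: the three jars are in their own wells, the brush lies in its rest, and the lid is shut, though the hand-in returned no verdict.

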